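# Index the vial carousel to the sensor head

### The arm

A 6-joint arm with a two-finger parallel gripper is mounted at the origin on the work surface. World frame = base frame: x ahead of the robot, y to its left, z up, the work surface at z = 0. Lengths are in mm, angles in rad, forces in N, time in s.
With the tool pointing down it reaches from about 300 to 750 mm from the base axis. Payload 8.5 kg.
Tool frame: the origin (TCP) lies on the centre line of the jaws, within the pads' length; the fingertips stand 22 mm ahead of it and the grasp point (between the pads) lies 3 mm ahead of it; z points along the fingers, x is the direction in which the jaws open and shut, and the axes are right-handed (so a half turn about z gives the same grasp; the last joint's range is limited). The gripper opens to 85 mm and grips with 20 to 120 N. Pads are 22 mm wide; open, the fingers measure 114 mm over their backs; the gripper's body (76 mm by 85 mm) begins 54 mm behind the grasp point. The pads swing forward as they close: fully open they stand 13 mm farther back than shut.
Start: joints at [1.026, 0.381, 1.297, -0, 1.464, -0.215], TCP at [178.111, 520.343, 253.322] pointing down, gripper open.
Joint ranges: [-3.11, 3.11], [-0.89, 2.33], [0.22, 2.48], [-1.42, 4.56], [0.17, 2.85], [-2.88, 2.88]. Speed limits (rad/s): [2.39, 2.39, 3.14, 3.14, 3.14, 3.14].

### API

Orientations are given as a unit quaternion [w, x, y, z].
In Python, from rig import r gives the robot as it stands.
- The arm moves only by the tool play_rows, never from a script. Its argument "targets" is a list of rows, each a list of 5 numbers: the shift along the tool's x, y, z in m, then the turn about the tool's z in rad, then the gripper command: -1 is shut, 1 is fully open, values between are in proportion. A call has 1 to 8 rows; each row is the pose to reach, as a shift and turn from the pose commanded when the call began, along the tool's axes at that moment; what a row does not reach only later rows make up. A row lasts 1/10 s, in which the tool goes at most 50 mm and 8.59 degrees, less where a joint would pass 70% of its speed; a pose out of reach is approached as far as the arm can. A call with a gripper value outside its range is refused whole. The fingers move at their own pace and stop on an object; "grip_force" is the grip in N (left out, the last holds). Time passes only in rows, so rows that repeat a pose let the fingers close. It gives the time, the measured TCP pose, the force and the opening at its end, in the units of the state.
- r.get_state(): the state, without advancing time (a new reading comes with each control period).
- r.grab_frame(name): name is "scene" or "top" or "wrist"; returns a dict with "frame" (400x640x3 uint8, blue, green, red), "camera_matrix" (3x3 intrinsics, pixels), "k1" (the pictures are not rectified: a ray, as slopes to the right and down, at radius r is drawn at 1 + k1 r^2 times it, then the intrinsics apply), "rvec" (rotation vector, rad) and "tvec" (3), from world to camera coordinates, as OpenCV has them. Camera axes: x right, y down, z forward; pixel columns grow to the right and rows downward; lengths in mm; the calibration is good to about 2 mm. A picture is of the moment at which its call begins. There is no depth.
- r.close_job(): hands the job in, once; it reports no verdict.
The state is a dict: "time_s": time; "joint_pos": joint angles; "dq": joint speeds; "joint_torque": joint torques, N m; "tcp_pos": TCP position; "orientation": TCP orientation; "contact_force": force on the tool from outside, world axes, zero at the start; "moment": the same for the moment, N m; "grip_width": finger opening in mm.
Only numpy, scipy, OpenCV 4.12 (cv2) and the standard library are available. Lean on these libraries where they do the work, as an engineer would, in place of code of your own. Each camera call takes 0.05 s, during which the arm holds its last target.

### The job

On the vial carousel, press the red dished plunger pad down with the fingertips, without forcing it, and, before it can spring back, swing the plate by it exactly one hole, the way that brings the amber vial (orange cap) under the white sensor head; then let the plunger spring fully up into that hole and move clear. Do not lift, grip or touch any of the vials, and leave the beaker, bottle and jar beside the carousel where they are.

Things in the scene. Friction and masses are not known exactly. Their poses are not given: they have to be found in the camera images.
- carousel (a joint): angle of the turning plate (rad) about its vertical axis, 0 at the start, positive anticlockwise seen from above; the next holes are at +1.047 and -1.047 (60 degrees). The grey plate is a disc of radius 105 mm, its top 36 mm above the table, with six blue pockets (rings 37 mm across, 14 mm high) at radius 70 mm every 60 degrees. Bearing drag about 0.15 N m; it stays where it is left.
- plunger (a joint): how far the plunger is pressed down (m): 0 fully up, its key locked in a hole; 0.012 fully down. Spring about 5 N at the top, 9 N fully down. Pressed more than 0.008, the key passes below the fixed ring and the plate can turn. Let up between holes, the key rubs under the ring at about 0.008 and springs up by itself at the next hole, locking the plate there (0.02 rad of play).
- pad (a point): centre of the floor of the plunger's red dish, where a fingertip presses: 54 mm above the table when up, 42 mm fully down. Dish 60 mm across outside, 50 mm inside, rim 12 mm above its floor, so a fingertip in it can push it sideways. It rides on the plate, 122 mm from the axis, opposite the pocket that starts under the sensor head.
- axis (a point): point on the plate's turning axis, 36 mm above the table; fixed during a run. x points towards the sensor head. Around the plate is a fixed grey ring, radius 140 to 165 mm, 8 mm thick, top 24 mm above the table, with six slots (the holes) 20 mm wide, every 60 degrees; the plunger's yellow key, 14 mm wide, stands in one of them, flush with the ring's top when the plunger is up.
- under_head (a point): point on the plate's top straight below the sensor head, 70 mm from the axis; fixed. The white sensor head is a cylinder 38 mm across whose underside is 97 mm above the table, on a white level arm (up to 159 mm high) from a column 225 mm from the axis.
- amber_vial: amber glass vial with orange cap, 27 mm across, 50 mm tall, loose in a pocket one place either side of the sensor head; origin at the centre of its underside, z up
- clear_vial: clear glass vial with white cap, same size, in the pocket on the other side of the sensor head; origin at the centre of its underside
- read_vial: clear glass vial with blue cap, same size, in the pocket that starts under the sensor head; origin at the centre of its underside
- beaker: glass beaker, 68 mm across, 85 mm tall, bystander on the table beside the carousel; origin at the centre of its underside
- reagent_bottle: white bottle with blue cap, 60 mm across, 130 mm tall, bystander; origin at the centre of its underside
- jar: amber jar with black lid, 48 mm across, 60 mm tall, bystander; origin at the centre of its underside
Mind the look-alikes: they are no part of the job. Leave any purple or turquoise look-alike of the clear_vial alone.

How it is judged (in metres and radians):
On the way, in this order (a step that is already met when the one before it is completed fails the run):
1. the plunger is pressed in until its key is free of the starting hole (value of joint plunger above 0.0075 m and value of joint carousel between -0.1 and 0.1 rad), for 0.1 s.
2. the plate is swung past half way to the next hole with the plunger held or kept in (value of joint plunger above 0.004 m and horizontal distance between amber_vial and under_head below 0.04 m), for 0.05 s.
At the end, for the whole second after the job is handed in: The plate stands still one hole (60 degrees, within 3 degrees) from where it began, the amber vial within 10 mm of the point below the sensor head, the plunger fully up (within 1.5 mm), all three vials upright in their pockets (value of joint plunger below 0.0015 m and horizontal distance between amber_vial and under_head below 0.01 m and (value of joint carousel between 0.997 and 1.097 rad or value of joint carousel between -1.097 and -0.997 rad) and velocity of joint carousel between -0.05 and 0.05 rad/s and height (world z) of amber_vial between 0.033 and 0.041 m and angle between each of amber_vial, clear_vial, read_vial's own z axis and vertical below 0.15 rad and linear speed of each of amber_vial, clear_vial, read_vial below 0.02 m/s and height (world z) of clear_vial between 0.033 and 0.041 m and height (world z) of read_vial between 0.033 and 0.041 m); the robot touches nothing.
It fails at once if the plunger is forced (over 60 N) (contact force between the fingers and plunger above 60 N).
It fails at once if the plate is turned past the next hole or all the way to the next hole the wrong way (value of joint carousel above 1.25 rad or value of joint carousel below -1.25 rad or horizontal distance between amber_vial and under_head above 0.11 m).
It fails at once if a vial is lifted or tipped (height (world z) of any of amber_vial, clear_vial, read_vial above 0.046 m or angle between any of amber_vial, clear_vial, read_vial's own z axis and vertical above 0.4 rad).
It fails at once if the robot touches a vial (contact force between any of the fingers, the arm and amber_vial above 1.5 N or contact force between any of the fingers, the arm and clear_vial above 1.5 N or contact force between any of the fingers, the arm and read_vial above 1.5 N).
It fails at once if the beaker, bottle or jar is moved more than 20 mm or tipped (distance of any of beaker, reagent_bottle, jar from where it was at the start of the episode above 0.02 m or angle between any of beaker, reagent_bottle, jar's own z axis and vertical above 0.4 rad).
It also fails if it takes over 42 s, if anything falls off the work surface, if the arm or the gripper's body presses on something with over 40 N, if the wrist force passes 120 N, or if a joint passes its speed limit or range.

## Working session

There is one attempt and no reset: what is moved stays moved. The work goes in short steps, Python scripts to look and compute and a tool call to move; the robot and the scene stay as the last step left them, time stands still between calls to the robot, and variables do not carry over. Pictures are saved under pics/ and viewed, and the job is handed in when it is done.

Besides the shell and the picture viewer there is one more tool, called after "Request:" by a JSON object that holds its "fn" and its "kwargs". play_rows: Moves the arm, as the interface text tells. Its arguments: {"type":"object","properties":{"targets":{"type":"array"},"grip_force":{"type":"number"}},"required":["targets"]}

```bash
mkdir -p pics; ls
python3 - <<'E'
from rig import r
import cv2,numpy as np,pickle
s=r.get_state();print({k:np.round(v,3).tolist() for k,v in s.items()})
for n in("scene","top"):
    f=r.grab_frame(n);cv2.imwrite(f"pics/{n}0.png",f["frame"]);pickle.dump(f,open(f"{n}0.pkl","wb"))
    print(n,f["camera_matrix"],f["k1"],f["rvec"],f["tvec"])
E
```

```text
pics
{'time_s': 0.0, 'joint_pos': [1.026, 0.381, 1.298, 0.0, 1.464, -0.215], 'dq': [-0.0, -0.0, 0.0, -0.002, 0.001, -0.001], 'joint_torque': [-0.001, -44.846, -23.128, -0.0, 0.005, 0.0], 'tcp_pos': [177.97, 520.137, 252.701], 'orientation': [0.0, 0.814, 0.581, -0.001], 'contact_force': [0.397, -0.074, 1.093], 'moment': [-0.04, 0.013, -0.012], 'grip_width': 85.431}
scene [[503.17347809   0.         325.73954424]
 [  0.         503.17347809 212.59306835]
 [  0.           0.           1.        ]] -0.06904911939963906 [ 1.89463041  1.09564088 -0.61446223] [-315.4797502  -203.42946838 1576.39992269]
top [[440.96740369   0.         320.00089451]
 [  0.         440.96740369 205.42288294]
 [  0.           0.           1.        ]] -0.031599318553350415 [ 2.18904482 -2.02335693  0.20112642] [ -1.02700785 567.9812537  871.88546675]
```

View pics/scene0.png

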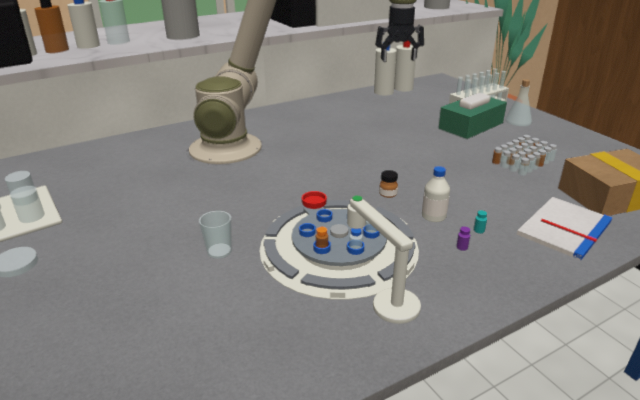

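View pics/top0.png

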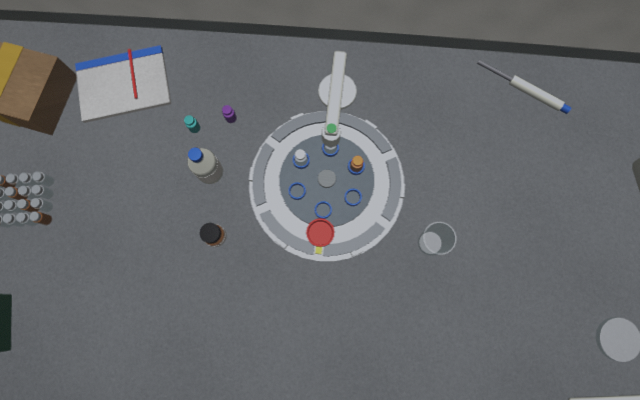

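Top view: the red dish is at (320,233) with its yellow key at (319,251). The orange-capped vial is at (357,163), the white-capped one at (300,157), and the sensor head at (331,131). In the scene view the red dish is at (314,200). Things that could be mistaken for these: the red pen at (133,75) for the pad, the brown vials in the rack at (40,215) and the amber jar at (212,234) for the amber vial, and purple (228,113) and turquoise (191,123) for the clear vial. I choose the red dish and the orange-capped vial in the pocket next to the head.

```bash
cat > h.py <<'E'
import cv2,numpy as np
from scipy.optimize import least_squares
def proj(f,P):
    P=np.atleast_2d(P).astype(float);R,_=cv2.Rodrigues(np.array(f["rvec"]))
    c=P@R.T+np.ravel(f["tvec"]);s=c[:,:2]/c[:,2:];r2=(s**2).sum(1,keepdims=True)
    s=s*(1+f["k1"]*r2);K=np.array(f["camera_matrix"]);return s*[K[0,0],K[1,1]]+K[:2,2]
def pix2w(f,uv,z):
    g=lambda p:proj(f,[p[0],p[1],z])[0]-uv
    return least_squares(g,[400,0]).x
def blobs(f,lo,hi,amin=8):
    hsv=cv2.cvtColor(f["frame"],cv2.COLOR_BGR2HSV);m=cv2.inRange(hsv,lo,hi)
    if lo[0]==0 and hi[0]<10: m|=cv2.inRange(hsv,(170,)+tuple(lo[1:]),(180,255,255))
    n,l,st,c=cv2.connectedComponentsWithStats(m)
    return [(np.round(c[i],1).tolist(),st[i].tolist()) for i in range(1,n) if st[i,4]>=amin]
E
python3 - <<'E'
import pickle,cv2,numpy as np
from h import *
T=pickle.load(open("top0.pkl","rb"));S=pickle.load(open("scene0.pkl","rb"))
for n,f in(("top",T),("scene",S)):
    for nm,lo,hi in(("red",(0,150,60),(4,255,255)),("or",(8,170,120),(20,255,255)),("yel",(22,100,120),(35,255,255)),("blue",(105,150,60),(125,255,255))):
        for c,st in blobs(f,lo,hi):
            print(n,nm,c,st,{z:np.round(pix2w(f,c,z),1).tolist() for z in(24,50,60,87)})
crop=T["frame"][100:265,240:410];cv2.imwrite("pics/crop0.png",cv2.resize(crop,None,fx=3.5,fy=3.5,interpolation=cv2.INTER_CUBIC))
E
```

```text
top red [132.1, 72.4] [128, 50, 9, 48, 94] {24: [858.8, 512.4], 50: [845.5, 499.0], 60: [840.5, 493.8], 87: [826.7, 479.8]}
top red [319.6, 231.0] [307, 219, 27, 27, 147] {24: [517.0, 40.7], 50: [513.2, 40.3], 60: [511.7, 40.1], 87: [507.8, 39.6]}
top yel [7.5, 61.6] [0, 42, 23, 54, 628] {24: [867.5, 823.1], 50: [854.1, 801.1], 60: [848.9, 792.7], 87: [834.9, 769.8]}
top yel [318.1, 249.7] [316, 247, 5, 7, 30] {24: [476.4, 40.7], 50: [473.7, 40.3], 60: [472.6, 40.1], 87: [469.9, 39.6]}
top blue [146.6, 51.4] [132, 46, 30, 12, 188] {24: [915.6, 486.9], 50: [900.8, 474.2], 60: [895.1, 469.3], 87: [879.8, 456.0]}
top blue [101.2, 61.1] [76, 53, 52, 17, 331] {24: [883.1, 592.3], 50: [869.2, 576.7], 60: [863.8, 570.6], 87: [849.4, 554.4]}
top blue [565.5, 108.5] [561, 105, 10, 8, 48] {24: [845.9, -503.7], 50: [833.0, -489.2], 60: [828.1, -483.6], 87: [814.7, -468.6]}
top blue [194.7, 154.2] [188, 148, 14, 14, 140] {24: [668.9, 335.2], 50: [660.9, 326.6], 60: [657.8, 323.3], 87: [649.5, 314.4]}
top blue [330.0, 153.8] [324, 152, 13, 4, 16] {24: [693.0, 31.3], 50: [684.4, 31.1], 60: [681.1,
[... 2653 characters left out ...]
 [687.3, 80.0], 60: [699.3, 71.3], 87: [731.7, 47.9]}
scene blue [355.9, 231.5] [351, 229, 10, 7, 55] {24: [631.7, 79.7], 50: [663.9, 58.1], 60: [676.3, 49.8], 87: [709.8, 27.4]}
scene blue [583.7, 247.6] [574, 239, 20, 19, 174] {24: [934.6, 474.7], 50: [954.4, 436.9], 60: [962.0, 422.3], 87: [982.5, 382.9]}
scene blue [321.8, 249.1] [314, 242, 16, 12, 93] {24: [651.9, -19.7], 50: [683.4, -37.2], 60: [695.4, -44.0], 87: [728.0, -62.2]}
scene blue [355.4, 249.6] [347, 243, 17, 12, 92] {24: [689.4, 41.4], 50: [719.3, 21.3], 60: [730.8, 13.6], 87: [761.8, -7.2]}
scene blue [634.4, 363.6] [625, 341, 15, 38, 299] {24: [1189.9, 264.9], 50: [1199.1, 235.7], 60: [1202.7, 224.5], 87: [1212.3, 194.1]}
```

View pics/crop0.png

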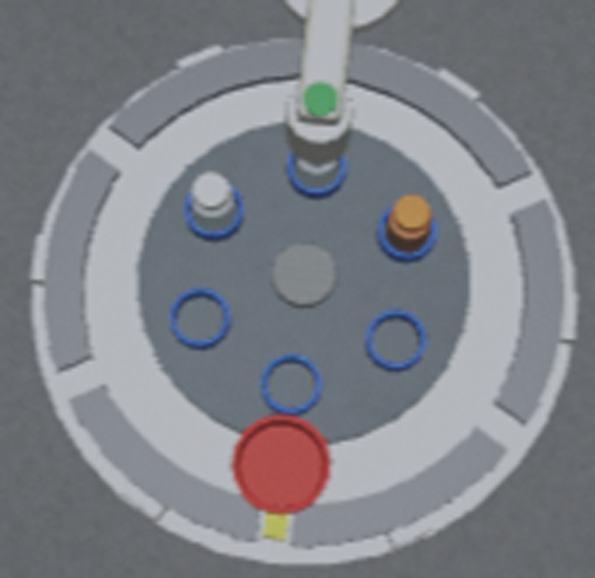

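Run:
```python
import pickle
from h import *
T=pickle.load(open("top0.pkl","rb"));S=pickle.load(open("scene0.pkl","rb"))
c=lambda x,y:np.array([(x+.5)/3.5-.5+240,(y+.5)/3.5-.5+100])
obs=[(T,c(291,384),70,180,50),(T,c(200,318),70,120,50),(T,c(396,340),70,240,50),(T,c(281,465),122,180,66),(T,c(304,275),0,0,38),
(T,c(411,216),70,-60,87),(T,c(211,190),70,60,87),
(S,np.array([324,215.3]),70,180,46),(S,np.array([307.1,229.6]),70,240,46),(S,np.array([313.8,199.4]),122,180,62)]
def P(p,o):
    a=p[2]+np.radians(o[3]);return [p[0]+o[2]*np.cos(a),p[1]+o[2]*np.sin(a),o[4]]
g=lambda p:np.concatenate([proj(o[0],P(p,o))[0]-o[1] for o in obs])
q=least_squares(g,[620,40,0],x_scale=[1,1,.01],loss="soft_l1")
print(q.x,np.round(g(q.x).reshape(-1,2),1).tolist())
x,y,a=q.x
for d in range(0,71,5):
    t=a+np.pi+np.radians(d);print(d,np.round([x+122*np.cos(t),y+122*np.sin(t)],1))
for nm,f,uv,h in(("beaker",T,(439,238),85),("jar",T,(211,233),60),("bottle",T,(194.7,154),130)):print(nm,pix2w(f,uv,h))
```

```text
[ 6.30276454e+02  3.46746521e+01 -3.65826693e-02] [[-0.0, -0.2], [-0.2, -0.4], [0.1, -0.4], [-0.0, -0.3], [-0.1, 0.8], [0.3, -1.4], [-0.2, -0.3], [-0.3, -1.6], [-0.5, -1.6], [-0.3, -1.8]]
0 [508.4  39.1]
5 [508.4  28.5]
10 [509.4  17.9]
15 [511.4   7.4]
20 [514.2  -2.8]
25 [517.9 -12.8]
30 [522.5 -22.4]
35 [527.8 -31.6]
40 [534.  -40.3]
45 [540.9 -48.4]
50 [548.5 -55.9]
55 [556.7 -62.6]
60 [565.5 -68.7]
65 [574.7 -73.9]
70 [584.4 -78.4]
beaker [ 512.57547281 -201.75778879]
jar [489.6750309  265.53567669]
bottle [636.71491672 300.25696979]
```

Request:
{"fn": "play_rows", "kwargs": {"targets": [[-0.03,0.04,0,0,-1],[-0.06,0.08,0,0,-1],[-0.09,0.12,0,0,-1],[-0.12,0.16,0,0,-1],[-0.15,0.2,0,0,-1],[-0.175,0.235,0,0,-1],[-0.175,0.235,0,0,-1]], "grip_force": 60}}

```text
time_s: 0.8
tcp_pos: [346.1, 275.4, 253.1]
orientation: [0.0, 0.815, 0.579, -0.0]
contact_force: [0.3, 0.1, 0.4]
grip_width: -0.1
```

Request:
{"fn": "play_rows", "kwargs": {"targets": [[-0.03,0.04,0.01,0,-1],[-0.06,0.08,0.02,0,-1],[-0.09,0.12,0.03,0,-1],[-0.12,0.16,0.04,0,-1],[-0.15,0.2,0.06,0,-1],[-0.173,0.234,0.08,0,-1],[-0.173,0.234,0.1,0,-1],[-0.173,0.234,0.1,0,-1]]}}

```text
time_s: 1.6
tcp_pos: [508.2, 39.0, 150.6]
orientation: [-0.002, 0.814, 0.581, -0.002]
contact_force: [-0.6, 1.3, 0.8]
grip_width: -0.5
```

Run:
```python
from rig import r
import cv2,numpy as np,pickle
for n in("scene","top","wrist"):
    f=r.grab_frame(n);cv2.imwrite(f"pics/{n}1.png",f["frame"]);pickle.dump(f,open(f"{n}1.pkl","wb"))
s=r.get_state();print({k:np.round(v,3).tolist() for k,v in s.items()})
```

```text
{'time_s': 1.75, 'joint_pos': [-0.153, 0.411, 1.564, 0.0, 1.166, -1.396], 'dq': [0.003, -0.015, -0.005, -0.001, -0.007, -0.003], 'joint_torque': [-0.665, -41.208, -18.943, -0.015, -0.01, 0.005], 'tcp_pos': [509.007, 40.25, 154.22], 'orientation': [0.0, 0.813, 0.582, 0.0], 'contact_force': [0.056, -0.094, 0.13], 'moment': [0.054, 0.007, -0.037], 'grip_width': -0.139}
```

View pics/wrist1.png

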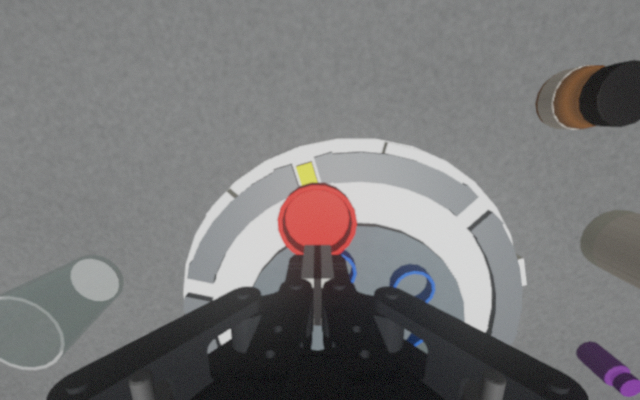

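View pics/scene1.png

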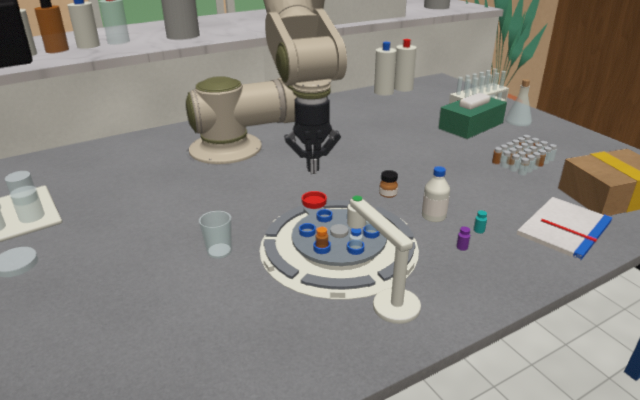

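The wrist view shows the red dish at about (317,220), with the shut fingertips at (318,262). I'll check the dish position using the wrist calibration.

Run:
```python
import pickle
from h import *
f=pickle.load(open("wrist1.pkl","rb"))
hsv=cv2.cvtColor(f["frame"],cv2.COLOR_BGR2HSV);m=cv2.inRange(hsv,(0,140,80),(6,255,255))|cv2.inRange(hsv,(174,140,80),(180,255,255))
c=max(cv2.findContours(m,0,1)[0],key=cv2.contourArea).reshape(-1,2)
print(cv2.boundingRect(c))
pts=np.array([p for p in c if p[1]<235])
W=np.array([pix2w(f,p,66) for p in pts])
q=least_squares(lambda p:np.hypot(W[:,0]-p[0],W[:,1]-p[1])-p[2],[510,40,30],loss="soft_l1");print("rim66",q.x)
print("tcp proj",proj(f,[[509,40.25,154.2-22],[509,40.25,54]]))
for u in((317,262),(306,173)):print(u,pix2w(f,u,132),pix2w(f,u,24))
for a,R,z in((180,70,50),(120,70,50)):
  for A in((630.3,34.7,-.0366),):
    t=A[2]+np.radians(a);print(proj(f,[A[0]+R*np.cos(t),A[1]+R*np.sin(t),z]))
```

```text
(279, 184, 78, 71)
rim66 [510.5220891   40.74474809  28.16533726]
tcp proj [[314.89611003 261.0498017 ]
 [315.52717292 215.41499715]]
(317, 262) [509.97826077  41.08933443] [561.63913407  23.48287421]
(306, 173) [463.32986287  51.40990643] [479.6450031   41.62339715]
[[332.02641722 270.04675123]]
[[411.3141665  286.81301518]]
```

Request:
{"fn": "play_rows", "kwargs": {"targets": [[0,0,0.03,0,-1],[0,0,0.05,0,-1],[0,0,0.06,0,-1],[0,0,0.065,0,-1],[0,0,0.07,0,-1],[0,0,0.07,0,-1]]}}

```text
time_s: 2.35
tcp_pos: [509.3, 39.4, 83.6]
orientation: [0.0, 0.814, 0.582, 0.0]
contact_force: [-0.6, -0.1, -0.4]
grip_width: 0.2
```

Request:
{"fn": "play_rows", "kwargs": {"targets": [[0,0,0.002,0,-1],[0,0,0.004,0,-1],[0,0,0.006,0,-1],[0,0,0.008,0,-1],[0,0,0.01,0,-1],[0,0,0.01,0,-1]]}}

```text
time_s: 2.95
tcp_pos: [509.2, 39.2, 73.4]
orientation: [0.0, 0.814, 0.581, 0.0]
contact_force: [-0.7, -0.3, 5.0]
grip_width: -0.1
```

Request:
{"fn": "play_rows", "kwargs": {"targets": [[0,0,0.002,0,-1],[0,0,0.004,0,-1],[0,0,0.006,0,-1],[0,0,0.007,0,-1],[0,0,0.008,0,-1],[0,0,0.008,0,-1]]}}

```text
time_s: 3.55
tcp_pos: [509.2, 39.2, 65.7]
orientation: [0.0, 0.814, 0.581, 0.0]
contact_force: [-1.0, 0.1, 6.7]
grip_width: -0.2
```

Request:
{"fn": "play_rows", "kwargs": {"targets": [[0,0,0.001,0,-1],[0,0,0.001,0,-1]]}}

```text
time_s: 3.75
tcp_pos: [509.3, 39.2, 64.7]
orientation: [0.0, 0.814, 0.581, 0.0]
contact_force: [-2.2, 0.3, 7.4]
grip_width: 0.1
```

Run:
```python
from rig import r
import cv2,numpy as np,pickle
for n in("top","wrist","scene"):
    f=r.grab_frame(n);cv2.imwrite(f"pics/{n}2.png",f["frame"]);pickle.dump(f,open(f"{n}2.pkl","wb"))
    s=r.get_state();print(np.round(s["contact_force"],2),np.round(s["tcp_pos"],2))
w=cv2.imread("pics/wrist2.png");sc=cv2.imread("pics/scene2.png")[170:270,250:410]
cv2.imwrite("pics/c2.png",np.hstack([cv2.resize(w[150:400,120:520],(400,250)),cv2.resize(sc,(400,250))]))
```

```text
[-1.68 -0.03  8.1 ] [509.24  39.2   64.75]
[-2.05 -0.43  7.04] [509.25  39.18  64.78]
[-0.84  0.07  6.92] [509.27  39.17  64.8 ]
```

View pics/c2.png

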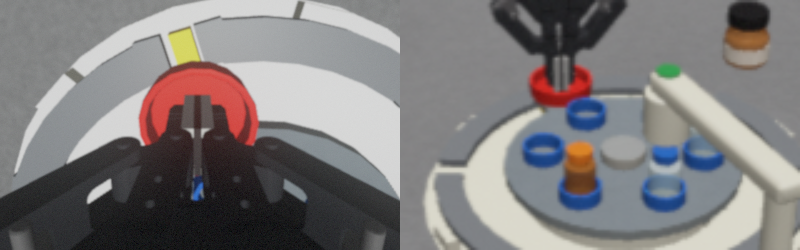

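The fingertips sit inside the dish and the key has sunk in its slot at about 7.5 N, with no sign of bottoming out. Next I'll compute the arc steps in the tool axes.

Run:
```python
import numpy as np
from scipy.spatial.transform import Rotation as R
w,x,y,z=.0,.8137,.5813,0
M=R.from_quat([x,y,z,w]).as_matrix();A=np.array([630.3,34.7]);p=np.array([509.25,39.2])
def P(d):
    a=np.radians(d);c,s=np.cos(a),np.sin(a);return A+np.array([[c,-s],[s,c]])@(p-A)
for base in(0,24,48):
    for d in range(base+3,base+25,3):
        if d<=66:
            v=np.r_[P(d)-P(base),0];print(d,np.round(P(d),1),np.round(M.T@v/1000,4)[:2])
```

```text
3 [509.2  32.9] [-0.006  0.002]
6 [509.4  26.5] [-0.0119  0.0043]
9 [510.   20.2] [-0.0177  0.0069]
12 [511.   13.9] [-0.0233  0.0098]
15 [512.2   7.7] [-0.0288  0.013 ]
18 [513.8   1.6] [-0.0341  0.0165]
21 [515.7  -4.5] [-0.0392  0.0202]
24 [517.9 -10.4] [-0.0441  0.0243]
27 [520.4 -16.2] [-0.0047  0.0043]
30 [523.2 -21.9] [-0.0092  0.0088]
33 [526.3 -27.5] [-0.0134  0.0135]
36 [529.7 -32.8] [-0.0173  0.0185]
39 [533.4 -38. ] [-0.021   0.0236]
42 [537.3 -43. ] [-0.0245  0.0289]
45 [541.5 -47.7] [-0.0276  0.0344]
48 [546.  -52.2] [-0.0305  0.0401]
51 [550.6 -56.5] [-0.0026  0.0058]
54 [555.5 -60.6] [-0.0048  0.0117]
57 [560.6 -64.4] [-0.0067  0.0178]
60 [565.9 -67.9] [-0.0083  0.0239]
63 [571.3 -71.1] [-0.0096  0.0301]
66 [577.  -74.1] [-0.0106  0.0364]
```

Request:
{"fn": "play_rows", "kwargs": {"targets": [[-0.006,0.002,0,0,-1],[-0.0119,0.0043,0,0,-1],[-0.0177,0.0069,0,0,-1],[-0.0233,0.0098,0,0,-1],[-0.0288,0.013,0,0,-1],[-0.0341,0.0165,0,0,-1],[-0.0392,0.0202,0,0,-1],[-0.0441,0.0243,0,0,-1]]}}

```text
time_s: 4.7
tcp_pos: [518.2, -10.5, 64.9]
orientation: [0.0, 0.814, 0.581, 0.001]
contact_force: [-0.9, 1.3, 7.3]
grip_width: 0.4
```

```bash
cat > look.py <<'E'
from rig import r
import cv2,numpy as np,pickle,sys
k=sys.argv[1]
f=r.grab_frame("top");g=r.grab_frame("wrist");s=r.get_state();print(np.round(s["contact_force"],2),np.round(s["tcp_pos"],2),s["time_s"])
pickle.dump(f,open(f"top{k}.pkl","wb"));pickle.dump(g,open(f"wrist{k}.pkl","wb"))
cv2.imwrite(f"pics/c{k}.png",np.hstack([cv2.resize(g["frame"][150:400,120:520],(400,250)),cv2.resize(f["frame"][100:265,220:450],(400,287))[:250]]))
E
python3 look.py 3
```

```text
[-0.56 -1.23  7.88] [518.53 -11.16  64.9 ] 4.8
```

View pics/c3.png

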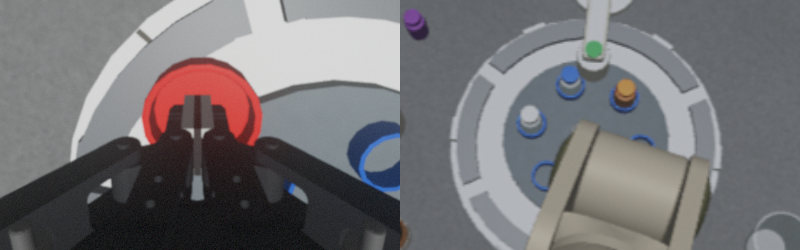

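The plate turns with the pad, and the orange cap is moving toward the head. I'll continue the arc.

Request:
{"fn": "play_rows", "kwargs": {"targets": [[-0.0047,0.0043,0,0,-1],[-0.0092,0.0088,0,0,-1],[-0.0134,0.0135,0,0,-1],[-0.0173,0.0185,0,0,-1],[-0.021,0.0236,0,0,-1],[-0.0245,0.0289,0,0,-1],[-0.0276,0.0344,0,0,-1],[-0.0305,0.0401,0,0,-1]]}}

```text
time_s: 5.6
tcp_pos: [546.2, -52.4, 64.9]
orientation: [0.0, 0.814, 0.581, 0.0]
contact_force: [-1.6, 1.0, 7.7]
grip_width: 0.0
```

```bash
python3 look.py 4
python3 - <<'E'
import pickle
from h import *
A=np.array([630.3,34.7]);f0=-.0366
for k in("0","3","4"):
    f=pickle.load(open(f"top{k}.pkl","rb"))
    for nm,lo,hi,z in(("amber",(8,130,90),(20,255,255),87),):
        for c,st in blobs(f,lo,hi):
            p=pix2w(f,c,z)-A
            if np.hypot(*p)<100:print(k,nm,c,st[4],np.hypot(*p),np.degrees(np.arctan2(p[1],p[0])-f0))
E
```

```text
[ 0.04 -1.46  7.73] [546.93 -53.04  65.03] 5.7
0 amber [357.2, 160.9] 80 68.84395029302387 -61.420421220597404
3 amber [349.3, 150.6] 78 67.8728944103671 -38.00151420322714
4 amber [339.8, 144.8] 49 67.18920220796575 -17.887817906261503
```

View pics/c4.png

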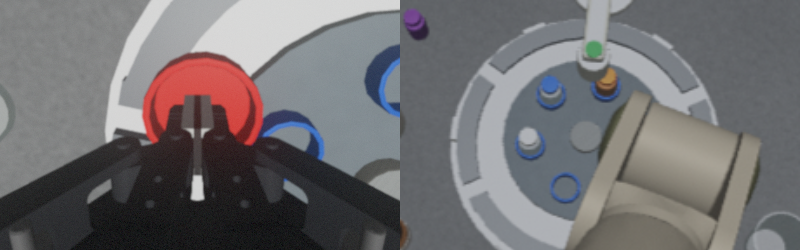

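Request:
{"fn": "play_rows", "kwargs": {"targets": [[0,0,-0.004,0,-1],[0,0,-0.008,0,-1],[-0.0013,0.0028,-0.008,0,-1],[-0.0026,0.0058,-0.008,0,-1],[-0.0037,0.0087,-0.008,0,-1],[-0.0048,0.0117,-0.008,0,-1],[-0.0058,0.0147,-0.008,0,-1],[-0.0058,0.0147,-0.008,0,-1]]}}

```text
time_s: 6.5
tcp_pos: [557.5, -62.1, 71.9]
orientation: [-0.001, 0.814, 0.581, -0.0]
contact_force: [-3.7, 3.3, 0.3]
grip_width: 0.2
```

```bash
python3 look.py 5
```

```text
[-1.91  3.1  -0.25] [557.54 -62.19  71.98] 6.6
```

View pics/c5.png

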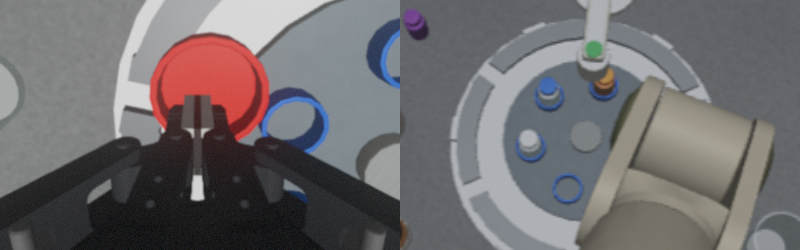

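Request:
{"fn": "play_rows", "kwargs": {"targets": [[-0.0009,0.0031,0,0,-1],[-0.0014,0.0051,0,0,-1],[-0.0019,0.0071,0,0,-1],[-0.0025,0.0092,0,0,-1],[-0.0029,0.0112,0,0,-1],[-0.0029,0.0112,0,0,-1]]}}

```text
time_s: 7.2
tcp_pos: [567.1, -68.1, 71.9]
orientation: [-0.001, 0.814, 0.581, -0.0]
contact_force: [-2.4, 5.5, 0.3]
grip_width: 0.3
```

```bash
python3 look.py 6
```

```text
[-2.8   4.76 -0.65] [567.14 -68.09  71.97] 7.3
```

View pics/c6.png

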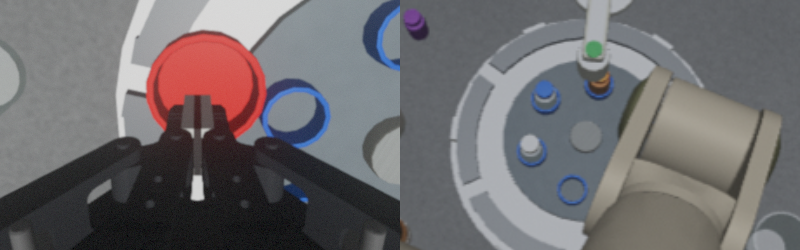

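Request:
{"fn": "play_rows", "kwargs": {"targets": [[-0.0004,0.0021,0,0,-1],[-0.0009,0.0042,0,0,-1],[-0.0011,0.0057,0,0,-1],[-0.0013,0.0072,0,0,-1],[-0.0013,0.0072,0,0,-1]]}}

```text
time_s: 7.8
tcp_pos: [573.5, -71.4, 71.9]
orientation: [-0.001, 0.814, 0.582, -0.0]
contact_force: [-3.0, 7.0, -1.1]
grip_width: -0.0
```

```bash
python3 look.py 7
```

```text
[-2.69  6.18 -0.15] [573.52 -71.35  71.95] 7.9
```

View pics/c7.png

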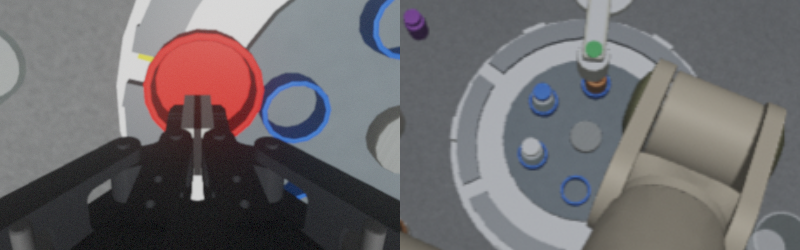

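The yellow key is coming into view in the slot at (146,57). I'll inch on.

Request:
{"fn": "play_rows", "kwargs": {"targets": [[-0.0002,0.001,0,0,-1],[-0.0003,0.002,0,0,-1],[-0.0004,0.003,0,0,-1],[-0.0004,0.003,0,0,-1]]}}

```text
time_s: 8.3
tcp_pos: [576.1, -72.6, 71.9]
orientation: [-0.001, 0.813, 0.582, -0.0]
contact_force: [-2.2, 7.2, 0.8]
grip_width: 0.2
```

```bash
python3 look.py 8; python3 -c "
import pickle,cv2
f=pickle.load(open('wrist8.pkl','rb'))['frame'][150:290,220:420];cv2.imwrite('pics/z8.png',cv2.resize(f,None,fx=4,fy=4,interpolation=2))"
```

```text
[-2.52  7.24 -0.31] [576.14 -72.59  71.97] 8.4
```

View pics/z8.png

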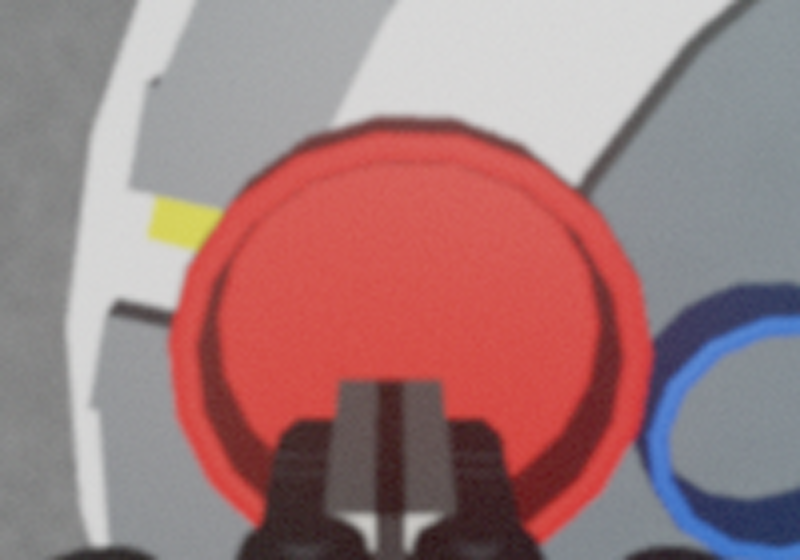

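Request:
{"fn": "play_rows", "kwargs": {"targets": [[0,0.0008,0,0,-1],[0,0.0016,0,0,-1],[0,0.0024,0,0,-1],[0,0.0032,0,0,-1],[0,0.004,0,0,-1],[0,0.004,0,0,-1]]}}

```text
time_s: 9.0
tcp_pos: [581.4, -75.1, 73.0]
orientation: [0.001, 0.814, 0.581, 0.001]
contact_force: [1.5, 3.4, 4.8]
grip_width: -0.2
```

```bash
python3 look.py 9; python3 -c "
import pickle,cv2
f=pickle.load(open('wrist9.pkl','rb'))['frame'][150:290,220:420];cv2.imwrite('pics/z9.png',cv2.resize(f,None,fx=4,fy=4,interpolation=2))"
```

```text
[1.96 4.45 5.33] [581.37 -75.16  72.95] 9.1
```

View pics/z9.png

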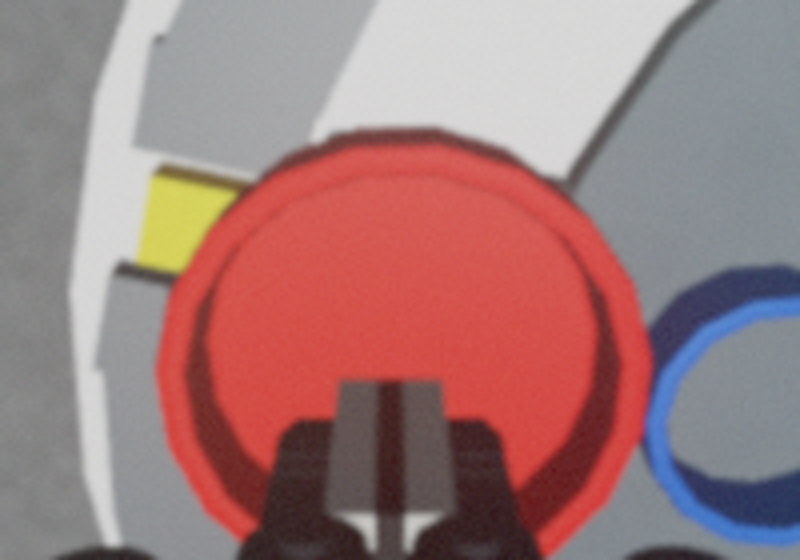

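The key has popped up in the slot, and the vertical force of about 5 N shows the pad now resting on the fingertips. I'll ease off the wall slightly and lift.

Request:
{"fn": "play_rows", "kwargs": {"targets": [[0,-0.001,-0.001,0,-1],[0,-0.002,-0.003,0,-1],[0,-0.003,-0.006,0,-1],[0,-0.004,-0.012,0,-1],[0,-0.004,-0.022,0,-1],[0,-0.004,-0.04,0,-1],[0,-0.004,-0.07,0,-1],[0,-0.004,-0.1,0,-1]]}}

```text
time_s: 9.9
tcp_pos: [576.3, -73.9, 173.6]
orientation: [-0.0, 0.814, 0.581, -0.0]
contact_force: [0.8, 0.1, 0.9]
grip_width: 0.0
```

Request:
{"fn": "play_rows", "kwargs": {"targets": [[0.0,-0.03,-0.02,0,-1],[0.0,-0.07,-0.04,0,-1],[0.0,-0.11,-0.06,0,-1],[0.0,-0.15,-0.08,0,-1],[0.0,-0.19,-0.08,0,-1],[0.0,-0.22,-0.08,0,-1],[0.0,-0.22,-0.08,0,-1],[0.0,-0.22,-0.08,0,-1]]}}

```text
time_s: 10.7
tcp_pos: [368.6, -2.7, 253.0]
orientation: [0.001, 0.814, 0.581, 0.0]
contact_force: [0.7, -0.3, 0.3]
grip_width: -0.1
```

Run:
```python
from rig import r
import pickle
from h import *
f=r.grab_frame("top");g=r.grab_frame("scene");s=r.get_state();print(s["time_s"],np.round(s["tcp_pos"],1),np.round(s["contact_force"],2),np.round(s["dq"],3))
pickle.dump(f,open("topE.pkl","wb"))
a=cv2.resize(f["frame"][100:265,220:450],(400,287));b=cv2.resize(g["frame"][150:310,200:460],(400,246));b=cv2.copyMakeBorder(b,0,41,0,0,0)
cv2.imwrite("pics/e.png",np.hstack([a,b]));cv2.imwrite("pics/topE.png",f["frame"])
A=np.array([630.3,34.7])
for nm,lo,hi,z in(("red",(0,150,60),(4,255,255),60),("yel",(22,100,120),(35,255,255),24),("or",(8,130,90),(20,255,255),87)):
    for q in("0","E"):
        ff=pickle.load(open(f"top{q}.pkl","rb"))
        for c,st in blobs(ff,lo,hi):
            p=pix2w(ff,c,z)-A
            if np.hypot(*p)<180:print(q,nm,c,st[4],np.round(np.hypot(*p),1),np.round(np.degrees(np.arctan2(p[1],p[0])+.0366),1))
```

```text
10.8 [369.4  -2.9 252.6] [-0.28 -0.11  0.06] [ 0.     0.013  0.001  0.001 -0.001 -0.001]
0 red [319.6, 231.0] 147 118.7 179.5
E red [373.0, 210.2] 192 122.2 -120.5
0 yel [318.1, 249.7] 30 154.0 179.9
E yel [382.9, 222.6] 28 154.5 -121.0
0 or [357.2, 160.9] 80 68.8 -61.4
```

View pics/e.png

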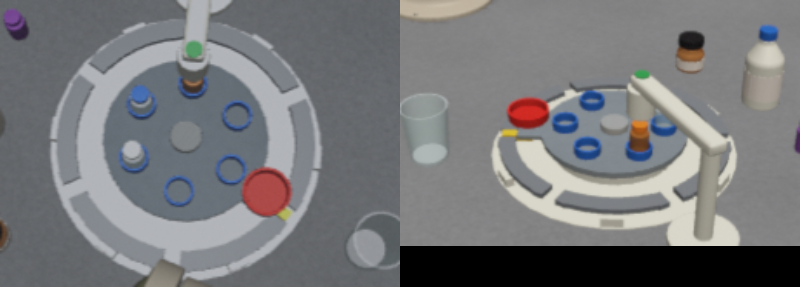

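The pad has moved 60.0° by the dish and 59.1° by the key, and the amber vial is under the head. One more check: is the plunger fully up?

Run:
```python
from rig import r
import pickle
from h import *
g=r.grab_frame("scene");S=pickle.load(open("scene0.pkl","rb"));S2=pickle.load(open("scene2.pkl","rb"))
A=np.array([630.3,34.7])
for f,d in((S,180),(g,240)):
    b=[x for x in blobs(f,(0,150,60),(4,255,255)) if 280<x[0][0]<340 or 250<x[0][0]<300]
    t=np.radians(d)-.0366
    P=A+122*np.array([np.cos(t),np.sin(t)])
    print(b,[(z,np.round(proj(f,[*P,z])[0],1).tolist()) for z in(62,56,50)])
c=g["frame"][185:260,245:325];cv2.imwrite("pics/e2.png",cv2.resize(c,None,fx=7,fy=7,interpolation=2))
```

```text
[([313.8, 199.4], [302, 191, 25, 18, 348])] [(62, [313.5, 197.6]), (56, [313.5, 199.8]), (50, [313.6, 202.0])]
[([282.9, 222.9], [270, 214, 26, 19, 417])] [(62, [282.7, 221.4]), (56, [282.8, 223.7]), (50, [282.9, 226.0])]
```

View pics/e2.png

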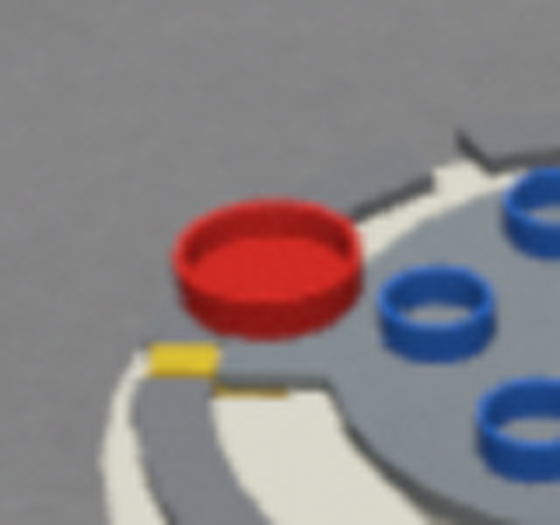

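The dish sits at the same height offset as at the start (1.8 px then, 1.5 px now). The key is flush with the ring in its slot and the arm is clear, so I'm handing the job in.

Run:
```python
from rig import r
print(r.close_job())
```

```text
the job is handed in; nothing more can be done
None
```

I pressed the red pad down with the shut fingertips, swung the plate one hole anticlockwise, let the plunger spring up into the next hole and moved clear. I handed the job in at about 11 s of the 42 s allowed; the hand-in gives no verdict.

- **Press and swing:** I pressed about 11 mm, with about 8 N on the fingers. I let the plunger up until its key rubbed under the ring at about 48°, then pushed on by the dish wall until the key snapped into the slot. The highest force I read was about 8 N, against the 60 N limit.
- **Turn:** the last pictures gave 60.0° from the dish and 59.1° from the key; that difference is within camera accuracy. Both are inside the 3° tolerance.
- **Plunger:** the dish stands at its starting height within the scene camera's resolution of about 1 mm. The key is flush with the ring in its slot.
- **Vials and bystanders:** the amber vial is under the head, judged by eye, because the head hides its cap from the top camera. By eye, all three vials stand upright in their pockets, and the beaker, bottle and jar look where they were. I did not measure any of these.
- **Contact:** the arm reads zero contact force and stands about 250 mm above the table.

One disagreement remained: the top and scene cameras differed by about 1.6 px on the carousel. I used the top camera, which the wrist view confirmed within about 2 mm.

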